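# Make the receipt printer ready after a roll change

## Robot

A 6-joint arm with a two-finger parallel gripper is mounted at the origin on a cart in front of the work surface, level with it; the furniture and walls round the work are solid. World frame = base frame: x ahead of the robot, y to its left, z up, the work surface at z = 0. Lengths are in m, angles in rad, forces in N, time in s.
With the tool pointing down it reaches from about 0.325 to 0.875 m from the base axis. Payload 4.4 kg.
Tool frame: the origin (TCP) lies at the very end of the fingers, on their centre line; the grasp point (between the pads) lies 19 mm behind it; z points along the fingers, y is the line along which they close (so a half turn about z gives the same grasp; the last joint's range is limited). The gripper opens to 85 mm and grips with 20 to 120 N. Pads are 22 mm wide; open, the fingers measure 114 mm over their backs; the gripper's body (76 mm by 85 mm) begins 54 mm behind the grasp point. The pads swing forward as they close: fully open they stand 13 mm farther back than shut.
Start: joints at [1.123, 0.207, 1.542, -0, 1.393, -0.15], TCP at [0.168, 0.55, 0.231] pointing down, gripper open.
Joint ranges: [-2.73, 2.73], [-0.86, 2.22], [0.23, 2.46], [-1.11, 4.25], [0.08, 2.63], [-2.82, 2.82]. Speed limits (rad/s): [2.79, 2.79, 3.14, 3.14, 3.14, 3.14].

## Interface

Orientations are given as a unit quaternion [x, y, z, w].
In Python, from cell import manip, grab_frame gives the robot as it stands.
- The arm moves only by the tool step_arm, never from a script. Its argument "motion" is a list of rows, each an object of numbers: "x", "y", "z": the shift along the tool's x, y, z in m; "twist": the turn about the tool's z in rad. A call has 1 to 10 rows; each row shifts and turns the commanded pose from where the row before left it, along the tool's axes as they then stand; what a row does not reach is not made up. A row lasts 1/8 s, in which the tool goes at most 62.5 mm and 10.7 degrees, less where a joint would pass 70% of its speed; a pose out of reach is approached as far as the arm can. A call is refused whole if a number of a shift passes 0.0625 or a number of a turn 0.188, either way. A call with a gripper value outside its range is refused whole. "grip" is the opening, from -1 (shut) to 1 (fully open), set as the call begins (left out, the last holds). The fingers move at their own pace and stop on an object; the grip force is fixed at half the most. Time passes only in rows, so rows that do not move let the fingers close. It gives the time, the measured TCP pose, the force, the opening and the grip force at its end, in the units of the state.
- manip.state(): the state, without advancing time (a new reading comes with each control period).
- grab_frame(name): name is "side" or "top"; returns a dict with "image" (480x640x3 uint8, red, green, blue), "camera_matrix" (3x3 intrinsics, pixels), "extrinsics" (4x4, takes a point from camera to world coordinates). Camera axes: x right, y up, looking along -z (the intrinsics and any distortion apply to the point x, -y, -z); pixel columns grow to the right and rows downward; lengths in m; the calibration is good to about 2 mm. A picture is of the moment at which its call begins. There is no depth.
- manip.finish_job(): hands the job in; it is judged then, once.
The state is a dict: "time_s": time; "joint_pos": joint angles; "joint_velocities": joint speeds; "tau": joint torques, N m; "ee_pos": TCP position; "orientation": TCP orientation; "wrist_force": force on the tool from outside, world axes, zero at the start; "torque": the same for the moment, N m; "opening": opening from 0.0 (shut) to 1.0 (fully open); "grasp_force": force on a finger pad.
Only numpy, scipy, OpenCV 4.12 (cv2) and the standard library are available. Lean on these libraries where they do the work, as an engineer would, in place of code of your own. Each camera call takes 0.05 s, during which the arm holds its last target. There are 200 camera calls.

## Task

The receipt printer on the counter has a fresh roll in it and still stands open. Using only the fingertips, push its cover down until it latches shut, then press down the raised front end of the power rocker so that it tips over and stays, then press the oblong feed key right down and let it spring back. Keep off the round cover-release key, neither lift nor shove the printer, and leave everything else on the counter as it stands.

Things in the scene. Friction and masses are not known exactly. Their poses are not given: they have to be found in the camera images.
- printer: dark grey receipt printer, 180 deep (x) x 150 wide (y) x 113 mm high when shut, 1.6 kg, loose on rubber feet. Origin: centre of its underside; x to its back, y to the side of the rocker, z up. Its front 46 mm are a level deck 110 mm above the counter with three light grey controls across it: power rocker (+y), oblong feed key (middle), round release key (-y). Behind it: the roll bay and its cover
- cover_hinge (a point): middle of the cover's hinge line, which runs along the printer's y near its back, 105 mm above the counter
- cover_lip (a point): middle of the cover's free front edge, on its outer (upper) face; moves with the cover. It lies 119 mm from the hinge along the cover. The outer face is flat, 150 mm wide, runs parallel to the cover's length and lies 8 mm outside the hinge line. Shut, it is level, 113 mm above the counter, its lip just behind the deck
- cover (a joint): cover angle, rad: 0 shut, grows as it opens (stop 1.35); starts at 0.7 to 1.05. A weak spring and friction hold it up; 0.5 N near the lip closes it, but over the last 10 mm two sprung hooks resist with 2 to 5 N at the lip, then snap over the roller axle under the cover. Latched it stays below 0.02; unlatched it lifts again. It can be pressed to a firm stop at -0.012
- rocker (a joint): angle of the power rocker, rad: 0 off (front end raised, the start), 0.4 on (front end level with the deck, rear end raised). Over-centre spring: needs 2 to 4 N at the raised end, and past 0.2 it snaps over by itself and stays
- rocker_front (a point): point on top of the rocker's front half, 13 mm ahead of its pivot and 4 mm short of its front end; moves with the rocker. The rocker is 34 mm long (printer's x) and 22 mm wide, V-shaped on top. Off, its front end stands 7 mm above the pivot; on, this half lies level, 112 mm above the counter
- feed_key (a joint): travel of the feed key, m: 0 up, 0.004 fully down; springs back. Fully down takes about 4 N
- feed_top (a point): centre of the top of the oblong feed key, 14 mm (printer's x) by 28 mm (y), 6.5 mm proud of the deck when up; moves with the key
- release_top (a point): centre of the top of the round cover-release key, 19 mm across, 6.5 mm proud of the deck. It is one piece with the hooks, so it dips by itself while the cover snaps shut. Pressing it would unlatch the cover: keep off
- release_key: the round release key with its hooks, one rocking part. Origin: on its pivot axis inside the printer, 62 mm above the counter
- teal_jar_near: teal jar with black lid, 46 mm wide and 40 mm high, beside the printer, about 20 mm off its left side; origin at the centre of its underside
- pink_jar_near: pink jar with black lid, 46 mm wide and 40 mm high, beside the printer, about 20 mm off its right side; origin at the centre of its underside
- card_terminal: card terminal with keypad, 155 x 68 x 34 mm, lying on the counter to the left; not part of the job; origin at the centre of its underside
- notebook: spiral notebook, 130 x 94 x 14 mm, lying on the right; origin at the centre of its underside
- pen: black pen, 145 mm long and 9 mm thick, lying on the right; origin at its middle, underside
- teal_jar_far: second teal jar, 46 mm wide and 40 mm high, on the right; origin at the centre of its underside
- spatula_cup: pale cup of wooden spatulas, 68 mm wide and 123 mm high, at the back right; origin at the centre of its underside
- tester_jar: empty clear glass jar, 82 mm wide and 108 mm high, at the back right; origin at the centre of its underside

How it is judged:
On the way, in this order (a step that is already met when the one before it is completed fails the run):
1. the cover is pushed shut (value of joint cover below 0.03 rad and value of joint rocker below 0.1 rad), for 0.2 s.
2. the rocker is switched on, with the cover shut (value of joint cover below 0.03 rad and value of joint rocker above 0.3 rad), for 0.2 s.
3. the feed key is pressed right down, with the cover shut and the power on (all of step 2 and value of joint feed_key above 0.003 m), for 0.05 s.
At the end, for the whole second after the job is handed in: the cover is latched (below 0.03 rad), the rocker is on (above 0.3 rad), the feed key is up again (within 1 mm), and the printer stands level and at rest within 30 mm of where it stood (all of step 2 and value of joint feed_key below 0.001 m and distance of printer from where it was at the start of the episode below 0.03 m and angle between printer's own z axis and vertical below 0.05 rad and linear speed of printer below 0.01 m/s); the robot touches nothing.
It fails at once if the rocker is switched on while the cover is not shut (value of joint rocker above 0.2 rad and value of joint cover above 0.03 rad).
It fails at once if the feed key is pressed (over 2 mm) before the cover is shut and the power on (value of joint feed_key above 0.002 m and (value of joint cover above 0.03 rad or value of joint rocker below 0.2 rad)).
It fails at once if the round release key is touched with more than 0.5 N (contact force between release_key and the fingers above 0.5 N or contact force between release_key and the arm above 0.5 N).
It fails at once if the printer is lifted by more than 8 mm, tipped by more than 0.08 rad or shoved by more than 30 mm (height (world z) of printer above 0.008 m or angle between printer's own z axis and vertical above 0.08 rad or distance of printer from where it was at the start of the episode above 0.03 m).
It fails at once if another thing on the counter is moved by more than 20 mm (distance of any of teal_jar_near, pink_jar_near, card_terminal, notebook, pen, teal_jar_far, spatula_cup, tester_jar from where it was at the start of the episode above 0.02 m).
It also fails if it takes over 48 s, if anything falls off the work surface, if the arm or the gripper's body presses on something with over 40 N, if the wrist force passes 120 N, or if a joint passes its speed limit or range.

## Working session

There is one attempt and no reset: what is moved stays moved. The work goes in short steps, Python scripts to look and compute and a tool call to move; the robot and the scene stay as the last step left them, time stands still between calls to the robot, and variables do not carry over. Pictures are saved under pics/ and viewed, at most 10 in all, crops included, and the job is handed in when it is done.

Besides the shell and the picture viewer there is one more tool, called as name(argument=value, ...), one argument or row to a line, values as JSON. step_arm: Moves the arm, as the interface text tells. Its arguments: {"type":"object","properties":{"motion":{"type":"array","items":{"type":"object","properties":{"x":{"type":"number"},"y":{"type":"number"},"z":{"type":"number"},"twist":{"type":"number"}}}},"grip":{"type":"number"}},"required":["motion"]}

```bash
mkdir -p pics; python3 - <<'E'
from cell import manip, grab_frame
import cv2,numpy as np
for n in("top","side"):
    f=grab_frame(n);cv2.imwrite(f"pics/{n}0.png",f["image"][:,:,::-1]);np.savez(f"{n}0.npz",**f)
    print(n,f["camera_matrix"].tolist(),f["extrinsics"].round(4).tolist(),[k for k in f])
s=manip.state();print({k:np.round(v,3).tolist() for k,v in s.items()})
E
```

```text
top [[449.66572243216046, 0.0, 320.14322316881356], [0.0, 449.66572243216046, 237.83176074673693], [0.0, 0.0, 1.0]] [[0.0209, 0.9947, -0.1006, 0.4281], [-0.9998, 0.0207, -0.0031, -0.0996], [-0.001, 0.1006, 0.9949, 1.2766], [0.0, 0.0, 0.0, 1.0]] ['image', 'camera_matrix', 'extrinsics']
side [[481.95436271528786, 0.0, 326.6824160573695], [0.0, 481.95436271528786, 235.71148018324703], [0.0, 0.0, 1.0]] [[0.921, 0.2321, -0.3128, 0.1899], [-0.3895, 0.5597, -0.7314, -0.9772], [0.0053, 0.7955, 0.6059, 0.846], [0.0, 0.0, 0.0, 1.0]] ['image', 'camera_matrix', 'extrinsics']
{'time_s': 0.1, 'joint_pos': [1.123, 0.207, 1.543, 0.0, 1.394, -0.15], 'joint_velocities': [-0.0, -0.002, -0.004, 0.001, -0.001, -0.001], 'tau': [0.0, -38.409, -29.255, -0.0, 0.005, -0.0], 'ee_pos': [0.168, 0.549, 0.23], 'orientation': [0.148, 0.989, -0.001, -0.0], 'wrist_force': [0.722, 0.318, 0.14], 'torque': [0.0, -0.029, -0.045], 'grasp_force': 0.0, 'opening': 1.0}
```

View pics/top0.png

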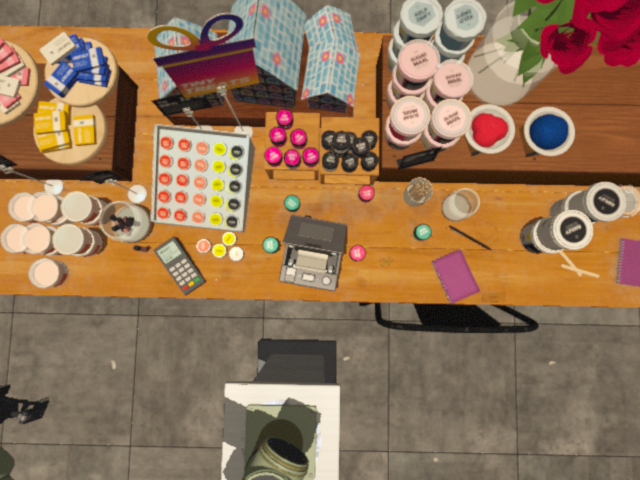

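View pics/side0.png

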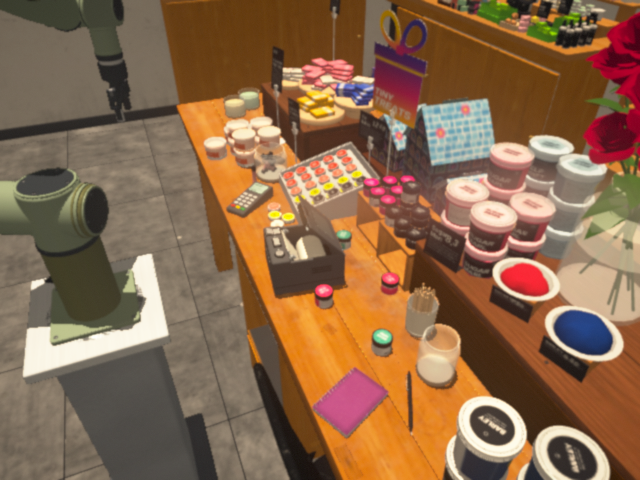

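The top view shows the printer at about (313,252) with its deck towards the robot. The side view shows it open at about (303,255). I'll zoom in on both.

```bash
python3 - <<'E'
import cv2,numpy as np
a=cv2.imread("pics/top0.png")[210:295,270:360]; b=cv2.imread("pics/side0.png")[195:300,255:355]
a=cv2.resize(a,(450,425),interpolation=cv2.INTER_CUBIC)
cv2.imwrite("pics/zt.png",cv2.resize(cv2.imread("pics/top0.png")[210:295,270:360],None,fx=7,fy=7,interpolation=cv2.INTER_CUBIC))
cv2.imwrite("pics/zs.png",cv2.resize(b,None,fx=5.6,fy=5.6,interpolation=cv2.INTER_CUBIC))
E
```

```text
(no output)
```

View pics/zt.png

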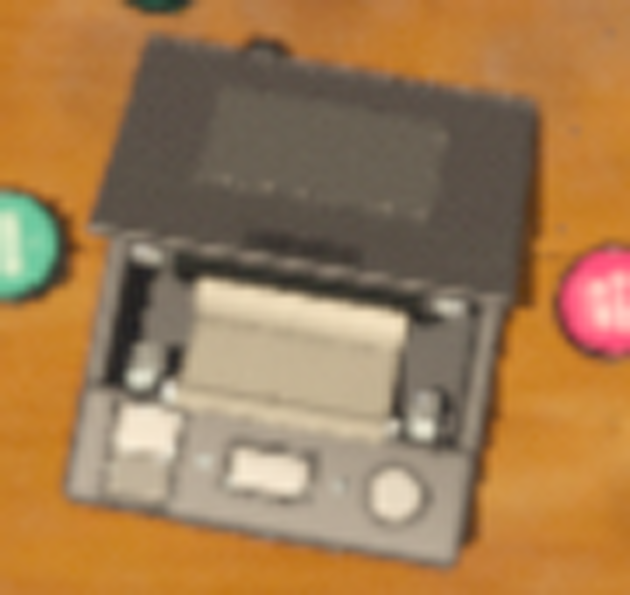

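View pics/zs.png

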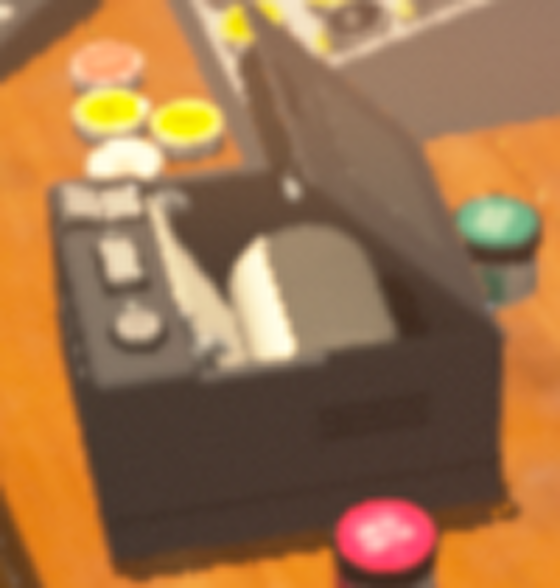

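The top crop shows the deck corners at (68,497) and (452,563), feed at (268,470), release at (396,494), rocker at about (145,452), and lip edge (95,230)–(515,300). The side crop shows lip corners at about (245,15) and (287,190).

```bash
cat >h.py <<'E'
import numpy as np
C={n:np.load(f"{n}0.npz") for n in("top","side")}
def ray(n,p):
    K=C[n]["camera_matrix"];E=C[n]["extrinsics"]
    d=np.linalg.inv(K)@[p[0],p[1],1];return E[:3,3],E[:3,:3]@(d*[1,-1,-1])
def plane(n,p,z): o,d=ray(n,p);return o+d*(z-o[2])/d[2]
def tri(a,b):
    o,d=ray("top",a);q,e=ray("side",b)
    t=np.linalg.lstsq(np.c_[d,-e],q-o,rcond=None)[0];A=o+d*t[0];B=q+e*t[1];return (A+B)/2,np.linalg.norm(A-B)
E
python3 - <<'E'
from h import *
T=lambda u,v:(270+(u+.5)/7-.5,210+(v+.5)/7-.5); S=lambda u,v:(255+(u+.5)/5.6-.5,195+(v+.5)/5.6-.5)
for n,p,z in[("deckL",(68,497),.11),("deckR",(452,563),.11),("feed",(268,470),.1165),("rel",(396,494),.1165),("rock ridge",(146,455),.113),("hingeL",(150,38),.113),("hingeR",(540,100),.113)]:
    print(n,plane("top",T(*p),z).round(4))
for n,p,z in[("feed",(121,258),.1165),("rel",(138,325),.1165),("rock",(103,200),.113),("deckR",(98,388),.11)]:
    print("side",n,plane("side",S(*p),z).round(4))
print(tri(T(95,230),S(245,15)),tri(T(515,300),S(287,190)))
E
```

```text
deckL [0.4329 0.0072 0.11  ]
deckR [ 0.4117 -0.1349  0.11  ]
feed [ 0.4443 -0.0665  0.1165]
rel [ 0.4365 -0.1137  0.1165]
rock ridge [ 0.4489 -0.0213  0.113 ]
hingeL [ 0.6042 -0.0185  0.113 ]
hingeR [ 0.5839 -0.1645  0.113 ]
side feed [ 0.4439 -0.0675  0.1165]
side rel [ 0.436  -0.1146  0.1165]
side rock [ 0.4509 -0.0191  0.113 ]
side deckR [ 0.4096 -0.14    0.11  ]
(array([ 0.52588338, -0.00660786,  0.18670548]), np.float64(0.0014065313360589605)) (array([ 0.49783596, -0.15070771,  0.19601751]), np.float64(0.011209341512708236))
```

step_arm(
  motion=[
    {"z": -0.04,"twist": -0.152},
    {"x": -0.03,"y": -0.038},
    {"x": -0.03,"y": -0.038},
    {"x": -0.03,"y": -0.038},
    {"x": -0.03,"y": -0.038},
    {"x": -0.03,"y": -0.038},
    {"x": -0.03,"y": -0.038},
    {"x": -0.03,"y": -0.038},
    {"x": -0.03,"y": -0.038},
    {"x": -0.03,"y": -0.038},
  ],
  grip=-1,
)

```text
validation failed for argument at $.mo...
```

step_arm(
  motion=[
    {"x": -0.03,"y": -0.038},
    {"x": -0.03,"y": -0.038},
    {"x": -0.03,"y": -0.038},
    {"x": -0.03,"y": -0.038},
    {"x": -0.03,"y": -0.038},
    {},
    {},
  ],
)

```text
validation failed for argument at $.mo...
```

step_arm(
  motion=[
    {"x": 0,"y": 0,"z": -0.04,"twist": -0.152},
    {"x": -0.03,"y": -0.038,"z": 0,"twist": 0},
    {"x": -0.03,"y": -0.038,"z": 0,"twist": 0},
    {"x": -0.03,"y": -0.038,"z": 0,"twist": 0},
    {"x": -0.03,"y": -0.038,"z": 0,"twist": 0},
    {"x": -0.03,"y": -0.038,"z": 0,"twist": 0},
    {"x": -0.03,"y": -0.038,"z": 0,"twist": 0},
    {"x": -0.03,"y": -0.038,"z": 0,"twist": 0},
    {"x": -0.03,"y": -0.038,"z": 0,"twist": 0},
  ],
  grip=-1,
)

```text
time_s: 1.23
ee_pos: [0.362, 0.2129, 0.271]
orientation: [0.072, 0.997, -0.0, -0.0]
wrist_force: [0.1, 0.8, 0.5]
opening: -0.0
grasp_force: 0.0
```

step_arm(
  motion=[
    {"x": -0.0293,"y": -0.0379,"z": 0,"twist": 0},
    {"x": -0.0293,"y": -0.0379,"z": 0,"twist": 0},
    {"x": -0.0293,"y": -0.0379,"z": 0,"twist": 0},
    {"x": -0.0293,"y": -0.0379,"z": 0,"twist": 0},
    {"x": -0.0293,"y": -0.0379,"z": 0,"twist": 0},
    {"x": -0.0293,"y": -0.0379,"z": 0,"twist": 0},
    {"x": -0.0293,"y": -0.0379,"z": 0,"twist": 0},
    {"x": 0,"y": 0,"z": 0.04,"twist": 0},
    {"x": 0,"y": 0,"z": 0,"twist": 0},
  ],
)

```text
time_s: 2.35
ee_pos: [0.5235, -0.0773, 0.2272]
orientation: [0.073, 0.997, 0.001, -0.005]
wrist_force: [0.4, 0.4, 0.4]
opening: -0.002
grasp_force: 0.0
```

```bash
python3 - <<'E'
from cell import manip, grab_frame
import cv2,numpy as np
a=grab_frame("top")["image"][200:300,260:360,::-1];b=grab_frame("side")["image"][180:300,240:360,::-1]
cv2.imwrite("pics/c1.png",np.hstack([cv2.resize(i,(400,400),interpolation=cv2.INTER_CUBIC) for i in(a,b)]))
print(manip.state()["ee_pos"],manip.state()["wrist_force"])
E
```

```text
[ 0.52602381 -0.07728889  0.23114508] [ 0.38049915 -0.08207667 -0.51044885]
```

View pics/c1.png

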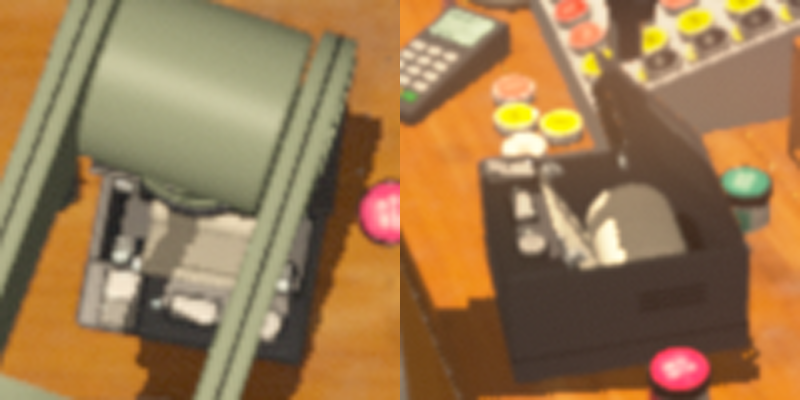

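The side view shows the printer unmoved and the gripper just behind and above the lip, at about (630,40). Next I push along the lip's arc.

step_arm(
  motion=[
    {"x": 0,"y": 0,"z": 0.018,"twist": 0},
    {"x": 0,"y": 0,"z": 0.018,"twist": 0},
    {"x": 0.006,"y": 0,"z": 0.006,"twist": 0},
    {"x": 0.006,"y": 0,"z": 0.006,"twist": 0},
    {"x": 0.006,"y": 0,"z": 0.007,"twist": 0},
    {"x": 0.005,"y": 0,"z": 0.007,"twist": 0},
    {"x": 0.004,"y": 0,"z": 0.006,"twist": 0},
    {"x": 0.004,"y": 0,"z": 0.006,"twist": 0},
    {"x": 0,"y": 0,"z": 0,"twist": 0},
  ],
)

```text
time_s: 3.58
ee_pos: [0.495, -0.0731, 0.1566]
orientation: [0.072, 0.997, 0.0, -0.001]
wrist_force: [-0.1, -1.2, -0.6]
opening: -0.004
grasp_force: 0.0
```

step_arm(
  motion=[
    {"x": 0.003,"y": 0,"z": 0.007,"twist": 0},
    {"x": 0.003,"y": 0,"z": 0.007,"twist": 0},
    {"x": 0.002,"y": 0,"z": 0.007,"twist": 0},
    {"x": 0.002,"y": 0,"z": 0.006,"twist": 0},
    {"x": 0,"y": 0,"z": 0.004,"twist": 0},
    {"x": 0,"y": 0,"z": 0,"twist": 0},
  ],
)

```text
time_s: 4.32
ee_pos: [0.4855, -0.0716, 0.1258]
orientation: [0.072, 0.997, 0.0, -0.001]
wrist_force: [0.7, 0.3, 0.5]
opening: -0.001
grasp_force: 0.1
```

```bash
python3 - <<'E'
from cell import manip, grab_frame
import cv2,numpy as np
b=grab_frame("side")["image"][180:300,240:360,::-1]
cv2.imwrite("pics/c2.png",cv2.resize(b,(500,500),interpolation=cv2.INTER_CUBIC))
print(manip.state()["ee_pos"],manip.state()["wrist_force"])
E
```

```text
[ 0.48575523 -0.07172219  0.12607278] [ 0.18899325  0.37777294 -0.86326788]
```

View pics/c2.png

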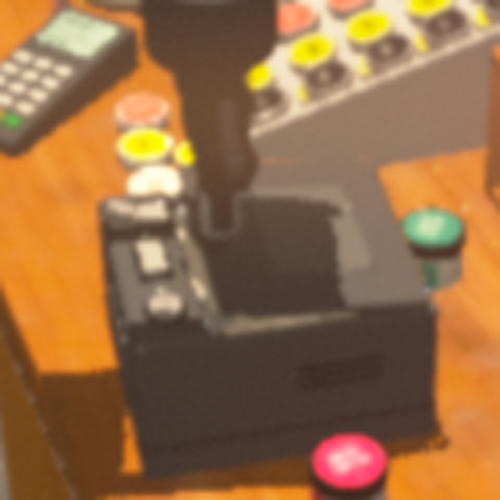

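The cover is nearly shut, with the fingertips on it near the lip at (220,225). Next I press until it latches.

step_arm(
  motion=[
    {"x": 0,"y": 0,"z": 0.004,"twist": 0},
    {"x": 0,"y": 0,"z": 0.004,"twist": 0},
    {"x": 0,"y": 0,"z": 0.003,"twist": 0},
    {"x": 0,"y": 0,"z": 0.002,"twist": 0},
    {"x": 0,"y": 0,"z": 0.002,"twist": 0},
    {"x": 0,"y": 0,"z": 0,"twist": 0},
  ],
)

```text
time_s: 5.12
ee_pos: [0.4858, -0.0717, 0.1117]
orientation: [0.072, 0.997, 0.0, -0.0]
wrist_force: [-1.8, 2.1, 5.0]
opening: -0.003
grasp_force: 2.2
```

step_arm(
  motion=[
    {"x": 0,"y": 0,"z": 0.001,"twist": 0},
    {"x": 0,"y": 0,"z": 0.001,"twist": 0},
    {"x": 0,"y": 0,"z": 0,"twist": 0},
  ],
)

```text
time_s: 5.5
ee_pos: [0.4858, -0.0718, 0.1113]
orientation: [0.072, 0.997, -0.0, -0.0]
wrist_force: [-6.7, 1.4, 15.8]
opening: -0.002
grasp_force: 7.5
```

step_arm(
  motion=[
    {"x": 0,"y": 0,"z": -0.02,"twist": 0},
    {"x": 0,"y": 0,"z": -0.022,"twist": 0},
    {"x": 0.02,"y": 0.015,"z": 0,"twist": 0},
    {"x": 0.02,"y": 0.015,"z": 0,"twist": 0},
    {"x": 0.018,"y": 0.0154,"z": 0,"twist": 0},
    {"x": 0,"y": 0,"z": 0.01,"twist": 0},
    {"x": 0,"y": 0,"z": 0.01,"twist": 0},
    {"x": 0,"y": 0,"z": 0,"twist": 0},
  ],
)

```text
time_s: 6.5
ee_pos: [0.4345, -0.0186, 0.13]
orientation: [0.073, 0.997, 0.0, -0.001]
wrist_force: [0.2, 0.4, 0.6]
opening: 0.003
grasp_force: 0.0
```

```bash
python3 - <<'E'
from cell import manip, grab_frame
import cv2,numpy as np
b=grab_frame("side")["image"][190:300,250:360,::-1]
cv2.imwrite("pics/c3.png",cv2.resize(b,(600,600),interpolation=cv2.INTER_CUBIC))
print(manip.state()["ee_pos"],manip.state()["wrist_force"])
E
```

```text
[ 0.43498529 -0.01881281  0.13055777] [-0.1086529   0.59286166 -0.73132504]
```

View pics/c3.png

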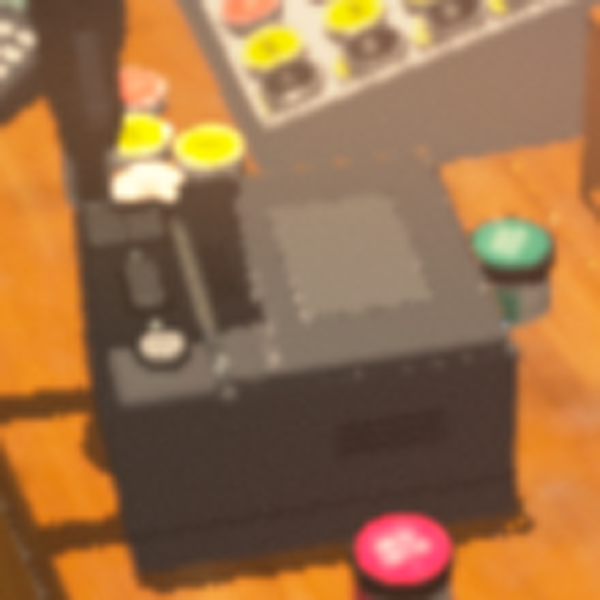

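The cover lies flat and shut, the printer hasn't moved (release key at the same pixel), and the fingers are above the rocker's front end at (95,205). Next I press the rocker.

step_arm(
  motion=[
    {"x": 0,"y": 0,"z": 0.006,"twist": 0},
    {"x": 0,"y": 0,"z": 0.004,"twist": 0},
    {"x": 0,"y": 0,"z": 0.003,"twist": 0},
    {"x": 0,"y": 0,"z": 0.003,"twist": 0},
    {"x": 0,"y": 0,"z": 0.0025,"twist": 0},
    {"x": 0,"y": 0,"z": 0,"twist": 0},
  ],
)

```text
time_s: 7.3
ee_pos: [0.435, -0.0184, 0.1126]
orientation: [0.072, 0.997, 0.0, -0.0]
wrist_force: [-0.5, 0.5, 0.0]
opening: -0.003
grasp_force: 0.0
```

step_arm(
  motion=[
    {"x": 0,"y": 0,"z": -0.02,"twist": 0},
    {"x": 0,"y": 0,"z": -0.02,"twist": 0},
    {"x": -0.008,"y": -0.0234,"z": 0,"twist": 0},
    {"x": -0.008,"y": -0.0234,"z": 0,"twist": 0},
    {"x": 0,"y": 0,"z": 0.01,"twist": 0},
    {"x": 0,"y": 0,"z": 0,"twist": 0},
  ],
)

```text
time_s: 8.05
ee_pos: [0.4428, -0.0663, 0.1414]
orientation: [0.072, 0.997, 0.001, -0.002]
wrist_force: [-0.3, 0.5, 1.2]
opening: -0.002
grasp_force: 0.0
```

```bash
python3 - <<'E'
from cell import manip, grab_frame
import cv2,numpy as np
b=grab_frame("side")["image"][190:300,250:360,::-1]
cv2.imwrite("pics/c4.png",cv2.resize(b,(600,600),interpolation=cv2.INTER_CUBIC))
print(manip.state()["ee_pos"],manip.state()["wrist_force"])
E
```

```text
[ 0.44314874 -0.06622516  0.1418279 ] [-0.81939919  0.105551   -0.09888455]
```

View pics/c4.png

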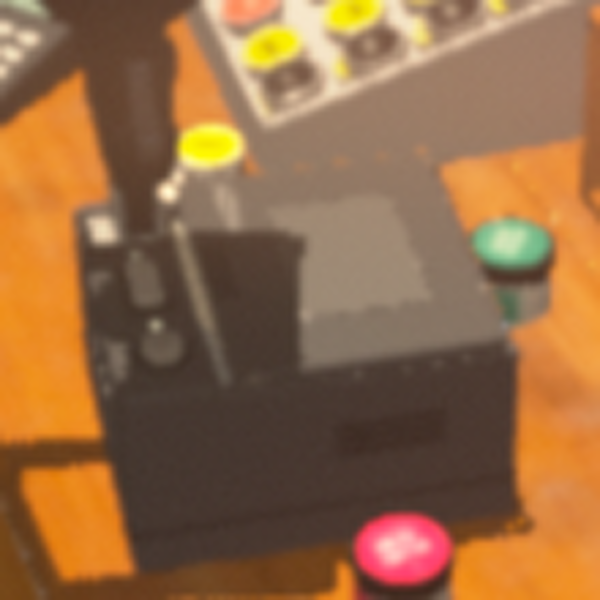

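The rocker's front half now lies level and lit at (103,230), and the fingers are above the feed key at (140,240). Next I press feed.

step_arm(
  motion=[
    {"x": 0,"y": 0,"z": 0.012,"twist": 0},
    {"x": 0,"y": 0,"z": 0.01,"twist": 0},
    {"x": 0,"y": 0,"z": 0.004,"twist": 0},
    {"x": 0,"y": 0,"z": 0.003,"twist": 0},
    {"x": 0,"y": 0,"z": 0.001,"twist": 0},
    {"x": 0,"y": 0,"z": 0,"twist": 0},
  ],
)

```text
time_s: 8.85
ee_pos: [0.444, -0.067, 0.113]
orientation: [0.072, 0.997, 0.0, -0.0]
wrist_force: [-3.0, 1.0, 3.8]
opening: 0.0
grasp_force: 1.7
```

step_arm(
  motion=[
    {"x": 0,"y": 0,"z": 0.001,"twist": 0},
    {"x": 0,"y": 0,"z": 0.001,"twist": 0},
    {"x": 0,"y": 0,"z": 0,"twist": 0},
  ],
)

```text
time_s: 9.22
ee_pos: [0.4443, -0.0671, 0.1123]
orientation: [0.072, 0.997, -0.0, 0.0]
wrist_force: [-5.3, 2.1, 11.7]
opening: 0.002
grasp_force: 6.2
```

step_arm(
  motion=[
    {"x": 0,"y": 0,"z": -0.01,"twist": 0},
    {"x": 0,"y": 0,"z": -0.03,"twist": 0},
    {"x": 0,"y": 0,"z": -0.04,"twist": 0},
    {"x": 0,"y": 0,"z": -0.04,"twist": 0},
    {"x": 0,"y": 0.04,"z": -0.02,"twist": 0},
    {"x": 0,"y": 0.05,"z": 0,"twist": 0},
    {"x": 0,"y": 0.05,"z": 0,"twist": 0},
    {"x": 0,"y": 0.05,"z": 0,"twist": 0},
    {"x": 0,"y": 0,"z": 0,"twist": 0},
    {"x": 0,"y": 0,"z": 0,"twist": 0},
  ],
)

```text
time_s: 10.48
ee_pos: [0.4718, 0.1205, 0.2507]
orientation: [0.072, 0.997, -0.0, 0.0]
wrist_force: [-0.1, -1.2, 0.6]
opening: -0.002
grasp_force: 0.0
```

```bash
python3 - <<'E'
from cell import manip, grab_frame
import cv2,numpy as np
b=grab_frame("side")["image"][190:300,250:360,::-1]
cv2.imwrite("pics/c5.png",cv2.resize(b,(600,600),interpolation=cv2.INTER_CUBIC))
print(manip.state()["ee_pos"],manip.state()["wrist_force"])
E
```

```text
[0.47170366 0.12002256 0.25071971] [ 0.50434715 -0.73136622  0.03952058]
```

View pics/c5.png

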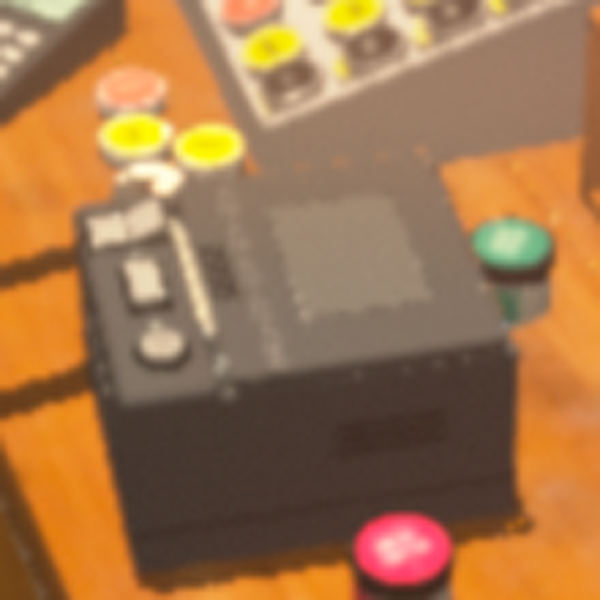

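The cover is shut, the rocker's rear end is raised at (145,215) with its front level at (105,230), and the feed key is up at (145,280).

```bash
python3 -c "
from cell import manip
print(manip.finish_job())"
```

```text
the job is handed in; nothing more can be done
None
```

The job is handed in, with no verdict returned: the last picture shows the cover shut, the rocker on and the feed key sprung back after I pressed it to its stop, the printer has not visibly moved, and the arm is clear.

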